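Set a test tile against its spacer and hold it pressed

ROBOT

A 6-joint arm with a two-finger parallel gripper is mounted at the origin on a cart in front of the work surface, level with it; the furniture and walls round the work are solid. World frame = base frame: x ahead of the robot, y to its left, z up, the work surface at z = 0. Lengths are in m, angles in rad, forces in N, time in s.
With the tool pointing down it reaches from about 0.35 to 0.975 m from the base axis. Payload 17.4 kg.
Tool frame: the origin (TCP) lies at the very end of the fingers, on their centre line; the grasp point (between the pads) lies 19 mm behind it (r.pinch_z is the distance from the TCP to the grasp point, in m); z points along the fingers, y is the line along which they close (so a half turn about z gives the same grasp; the last joint's range is limited). The gripper opens to 85 mm and grips with 20 to 120 N. Pads are 22 mm wide; open, the fingers measure 114 mm over their backs; the gripper's body (76 mm by 85 mm) begins 54 mm behind the grasp point. The pads swing forward as they close: fully open they stand 13 mm farther back than shut.
Start: joints at [1.159, 0.116, 1.442, -0, 1.584, -0.038], TCP at [0.246, 0.628, 0.231] pointing down, gripper open.
Joint ranges: [-2.83, 2.83], [-0.83, 2.19], [0.07, 2.5], [-1.14, 4.28], [0.01, 3], [-2.97, 2.97]. Speed limits (rad/s): [1.89, 1.89, 2.22, 3.14, 3.14, 3.14].

INTERFACE

Orientations are given as a unit quaternion [w, x, y, z].
In Python, from bench import r gives the robot as it stands.
- The arm moves only by the tool move_arm, never from a script. Its argument "steps" is one flat list of numbers, 5 for each row, row after row: the opening, from 0 (shut) to 1 (fully open), then the shift along the tool's x, y, z in mm, then the turn about the tool's z in degrees. A call has 1 to 20 rows; each row shifts and turns the commanded pose from where the row before left it, along the tool's axes as they then stand; what a row does not reach is not made up. A row lasts 1/10 s, in which the tool goes at most 50 mm and 8.59 degrees, less where a joint would pass 70% of its speed; a pose out of reach is approached as far as the arm can. A call is refused whole if a number of a shift passes 50 or a number of a turn 8.59, either way. A call with a gripper value outside its range is refused whole. The fingers move at their own pace and stop on an object; "newtons" is the grip in N (left out, the last holds). Time passes only in rows, so rows that do not move let the fingers close. It gives the time, the measured TCP pose, the force, the opening and the grip force at its end, in the units of the state.
- r.get_state(): the state, without advancing time (a new reading comes with each control period).
- r.snapshot(name): name is "side" or "top"; returns a dict with "img" (384x512x3 uint8, blue, green, red), "depth" (384x512 float32, m along the optical axis (not along the pixel's ray), 0 where there is no reading), "fx", "fy", "cx", "cy" (pixels), "world_from_camera" (4x4, takes a point from camera to world coordinates). Camera axes: x right, y up, looking along -z (the intrinsics and any distortion apply to the point x, -y, -z); pixel columns grow to the right and rows downward; lengths in m; the calibration is good to about 2 mm. A picture is of the moment at which its call begins.
- r.close_job(): hands the job in; it is judged then, once.
Trained networks look in a picture, given as the dict that the camera call returned (one of the last four; its "shot" number tells which), for a name from the list of things; names that differ only in an ending like _2 or _b are one class to them, and where a whole thing is asked for, a point or a joint stands for the part that bears it (a point fixed in the world has none). Each returns a list of dicts, best first, with "confidence" (0 to 1); they miss things now and then, are a little off and sometimes report something else, mostly with a low value. They report only what shows in the picture. A call takes as long as a camera call. They do not tell look-alikes from the thing itself.
- r.search_frame(picture, name): "rect" ([centre column, centre row, width, height] in pixels, round what is visible of it).
- r.outline_of(picture, name): "region" (384x512 bool, what is visible of it) and "rect" ([centre column, centre row, width, height] in pixels, round what is visible of it).
- r.mark_of(picture, name): "position" ([row, column] in pixels: a listed point, or the origin of a listed thing).
The state is a dict: "t": time; "joint_positions": joint angles; "qd": joint speeds; "joint_torque": joint torques, N m; "ee_pos": TCP position; "ee_rot": TCP orientation; "ft_force": force on the tool from outside, world axes, zero at the start; "moment": the same for the moment, N m; "opening": finger opening in m; "finger_force": force on a finger pad.
Only numpy, scipy, OpenCV 4.12 (cv2) and the standard library are available. Lean on these libraries where they do the work, as an engineer would, in place of code of your own. Each camera call takes 0.05 s, during which the arm holds its last target. There are 200 camera calls.

TASK

Two white test tiles lie in the two lanes of a bonding jig, each with a gap between it and the sprung orange bar at the back. Stand the green spacer upright on the bed in the one gap that is wide enough for it, tab up, broad side to the bar and centred behind the tile, leaving the other tile and the bottles and cups where they are. Then push that lane's tile from its front against the spacer until tile, spacer and bar are flush and the bar gives about half of its 8 mm travel, and finish while still holding it pressed like that.

Things in the scene. Friction and masses are not known exactly. Their poses are not given: they have to be found in the camera images.
- jig: Fixed bonding jig: dark steel plate 140 (x) x 162 (y) x 10 mm, bed at z = 10 mm. Origin: underside, amid the lanes; +x runs along the lanes from the front lip to the orange bar, z up. Two lanes centred at y = +36 and -36 mm, 65 mm wide, parted by ribs 5 mm high. Behind the bar a fixed blue block, x = 44 to 64 mm, 24 mm above the bed.
- lip (a point): Middle of the upper inner edge of the jig's front lip (jig x = -54 mm, z = 15 mm). The lip is 5 mm high over the bed and 8 mm thick; it stops the tiles from coming forward. A fingertip can push a tile's front just above it, 7 to 20 mm over the bed.
- press_bar (a joint): How far the sprung bar is pushed back, in m: 0 free, 0.008 at its stop. The orange bar (12 mm thick in x, 146 mm long in y over both lanes, top 24 mm above the bed) slides along the jig's +x against springs of 2 N per mm (16 N at the stop) and comes back by itself.
- bar_face (a point): Middle of the upper front edge of the orange bar (jig x = +23 mm when free, z = 33.5 mm); moves with the bar. The front face is upright, across both lanes.
- tile_a: A white glazed test tile on a grey carrier, 50 mm deep (x) x 60 mm wide (y) x 24 mm high, 0.22 kg, loose in one of the lanes (which one varies). Origin: middle of its lower front edge, on the bed next to the lip; x points at the bar, z up. Its rear face is at x = +50 mm and leaves about 26 mm to the bar.
- tile_b: The other tile, alike but 64 mm deep, in the other lane; its rear face is at x = +64 mm and leaves about 12 mm to the bar, too little for the spacer. Origin: middle of its lower front edge; x points at the bar. To be left alone.
- spacer: Green spacer block standing loose on the worktop beside the jig. Foot 20 mm thick (x) x 50 mm wide (y) x 34 mm high, above it a grip tab 16 mm (x) x 36 mm (y) from z = 34 to 67 mm. Origin: centre of its underside, z up. 0.1 kg. Either way round fits.
- green_bottle: White bottle with a green cap, 62 mm wide, 118 mm high, loose behind the jig. Origin: centre of its underside. A bystander.
- blue_bottle: White bottle with a blue cap, 48 mm wide, 78 mm high, loose behind the jig. Origin: centre of its underside. A bystander.
- red_cup: Specimen cup with a red lid, 58 mm wide, 66 mm high, loose to the right of the jig. Origin: centre of its underside. A bystander.
- yellow_cup: Specimen cup with a yellow lid, 64 mm wide, 66 mm high, loose to the right of the jig. Origin: centre of its underside. A bystander.
Not all that is in view belongs to the job. Leave any black or red look-alike of the tile_a alone.

How it is judged:
On the way:
1. the spacer stands upright on the bed in the wide gap, behind the shorter tile, before that tile is pressed (z of spacer in the frame of jig between 0.005 and 0.013 m and angle between spacer's own z axis and vertical below 0.1 rad and angle between the x axis of spacer and the x axis of jig, either way round below 0.15 rad and y of spacer in the frame of tile_a between -0.015 and 0.015 m and x of spacer in the frame of tile_a between 0.056 and 0.07 m and value of joint press_bar below 0.0015 m), for 0.2 s.
At the end, for the whole second after the job is handed in: Spacer upright on the bed between short tile and bar, within 15 mm of the tile's middle; fingers touch only that tile and press it square (0.06 rad) and flush (2 mm, over 2 N) on the spacer; bar in over 2.5 mm; tile still; other tile moved under 8 mm, bottles and cups under 25 mm (z of spacer in the frame of jig between 0.005 and 0.013 m and angle between spacer's own z axis and vertical below 0.1 rad and angle between the x axis of spacer and the x axis of jig, either way round below 0.15 rad and y of spacer in the frame of tile_a between -0.015 and 0.015 m and x of spacer in the frame of tile_a between 0.056 and 0.07 m and x of spacer in the frame of tile_a below 0.062 m and angle between the x axis of each of tile_a, spacer and the x axis of jig, either way round below 0.06 rad and value of joint press_bar above 0.0025 m and contact force between the fingers and tile_a above 2 N and contact force between tile_a and spacer above 2 N and contact force between the fingers and spacer below 0.5 N and contact force between the fingers and tile_b below 0.5 N and linear speed of tile_a below 0.01 m/s and distance of tile_b from where it was at the start of the episode below 0.008 m and distance of each of green_bottle, blue_bottle, red_cup, yellow_cup from where it was at the start of the episode below 0.025 m); the arm keeps its last pose, push and grip.
It fails at once if the other tile is pushed more than 8 mm from its place (distance of tile_b from where it was at the start of the episode above 0.008 m).
It fails at once if the green bottle is knocked away or over (distance of green_bottle from where it was at the start of the episode above 0.025 m or angle between green_bottle's own z axis and vertical above 0.4 rad).
It fails at once if the blue bottle is knocked away or over (distance of blue_bottle from where it was at the start of the episode above 0.025 m or angle between blue_bottle's own z axis and vertical above 0.4 rad).
It fails at once if the red cup is knocked away or over (distance of red_cup from where it was at the start of the episode above 0.025 m or angle between red_cup's own z axis and vertical above 0.4 rad).
It fails at once if the yellow cup is knocked away or over (distance of yellow_cup from where it was at the start of the episode above 0.025 m or angle between yellow_cup's own z axis and vertical above 0.4 rad).
It also fails if it takes over 48 s, if anything falls off the work surface, if the arm or the gripper's body presses on something with over 40 N, if the wrist force passes 120 N, or if a joint passes its speed limit or range.

## Working session

There is one attempt and no reset: what is moved stays moved. The work goes in short steps, Python scripts to look and compute and a tool call to move; the robot and the scene stay as the last step left them, time stands still between calls to the robot, and variables do not carry over. Pictures are saved under pics/ and viewed, at most 10 in all, crops included, and the job is handed in when it is done.

Besides the shell and the picture viewer there is one more tool, called after "Request:" as name(argument=value, ...) on one line, values as JSON. move_arm: Moves the arm, as the interface text tells. Its arguments: {"type":"object","properties":{"steps":{"type":"array","items":{"type":"number"}},"newtons":{"type":"number"}},"required":["steps"]}

```bash
mkdir -p pics; ls
cat > h.py <<'E'
import numpy as np,cv2
from bench import r
def snap(n,f=None):
    s=r.snapshot(n)
    if f: cv2.imwrite('pics/'+f,s['img'])
    return s
def cloud(s):
    d=s['depth'];v,u=np.indices(d.shape)
    p=np.stack([(u-s['cx'])/s['fx']*d,-(v-s['cy'])/s['fy']*d,-d,np.ones_like(d)],-1)@np.array(s['world_from_camera']).T
    p=p[...,:3];p[d==0]=np.nan
    return p
E
python3 - <<'E'
from h import *
names="jig press_bar tile_a spacer green_bottle blue_bottle red_cup yellow_cup".split()
for n in ("top","side"):
    s=snap(n,n+"0.png");P=cloud(s);np.savez(n+"0.npz",P=P,img=s['img'])
    print(n,np.round(s['world_from_camera'],3).tolist(),s['fx'])
    for k in names:
        for o in r.outline_of(s,k)[:3]:
            q=P[o['region']];print(k,round(o['confidence'],2),np.round(o['rect']),np.round(np.nanmedian(q,0),3),np.round(np.nanmax(q[:,2]),3))
    for k in ("lip","bar_face","tile_a","spacer"):
        for o in r.mark_of(s,k)[:3]:
            a,b=np.round(o['position']).astype(int);print('mark',k,round(o['confidence'],2),a,b,np.round(P[a,b],3))
print(r.get_state())
E
```

```text
pics
top [[0.025, 0.992, -0.12, 0.434], [-0.999, 0.028, 0.026, 0.008], [0.029, 0.12, 0.992, 0.913], [0.0, 0.0, 0.0, 1.0]] 365.34009180634376
jig 0.62 [231. 193.  66.  59.] [0.538 0.041 0.015] 0.04
press_bar 0.7 [232. 184.  62.  13.] [0.544 0.043 0.034] 0.039
tile_a 0.9 [247. 209.  26.  23.] [0.489 0.007 0.034] 0.039
tile_a 0.83 [295. 220.  29.  33.] [ 0.465 -0.113  0.025] 0.029
tile_a 0.81 [216. 206.  29.  28.] [0.494 0.078 0.035] 0.039
spacer 0.73 [153. 196.  25.  13.] [0.51  0.227 0.05 ] 0.072
spacer 0.61 [218. 206.  30.  26.] [0.493 0.079 0.035] 0.039
green_bottle 0.85 [207. 102.  29.  35.] [0.729 0.102 0.088] 0.122
red_cup 0.58 [390. 234.  31.  20.] [ 0.432 -0.33   0.066] 0.071
red_cup 0.54 [231. 183.  55.  10.] [0.544 0.05  0.034] 0.039
yellow_cup 0.64 [376. 176.  28.  27.] [ 0.573 -0.294  0.066] 0.071
mark lip 0.61 218 230 [0.464 0.046 0.011]
mark bar_face 0.96 187 231 [0.54  0.045 0.025]
mark tile_a 0.97 171 302 [ 0.584 -0.128  0.027]
mark tile_a 0.81 212 304 [ 0.485 -0.138  0.001]
mark tile_a 0.62 280 202 [0.316 0.107 0.023]
mark spacer 0.7 196 154 [0.509 0.22  0.067]
side [[
[... 1194 characters left out ...]
56 0.01 ]
{'t': 1.3, 'joint_positions': array([ 1.15921400e+00,  1.15984990e-01,  1.44157701e+00,  5.15113645e-06,
        1.58397515e+00, -3.77867409e-02]), 'qd': array([-0.00011692, -0.00086883, -0.00144383, -0.00095587,  0.00175987,
       -0.00079008]), 'joint_torque': array([ 1.89057032e-04, -7.31740236e+01, -6.32651281e+01, -2.59897149e-05,
        6.81524089e-04, -2.07119638e-05]), 'ee_pos': array([0.24648378, 0.6284086 , 0.23132754]), 'ee_rot': array([3.67173229e-06, 1.85811578e-01, 9.82585394e-01, 2.76248518e-05]), 'ft_force': array([ 0.18495617, -0.42377459, -0.64136494]), 'moment': array([ 0.01529035, -0.0062934 ,  0.02732438]), 'finger_force': 0.0, 'opening': 0.08516117347170814}
```

Run:
```python
import cv2,numpy as np
t=cv2.imread('pics/top0.png');s=cv2.imread('pics/side0.png')
cv2.imwrite('pics/t1.png',cv2.resize(t[80:300,100:400],None,fx=2.66,fy=2.66,interpolation=cv2.INTER_CUBIC))
```

```text
(no output)
```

View pics/t1.png

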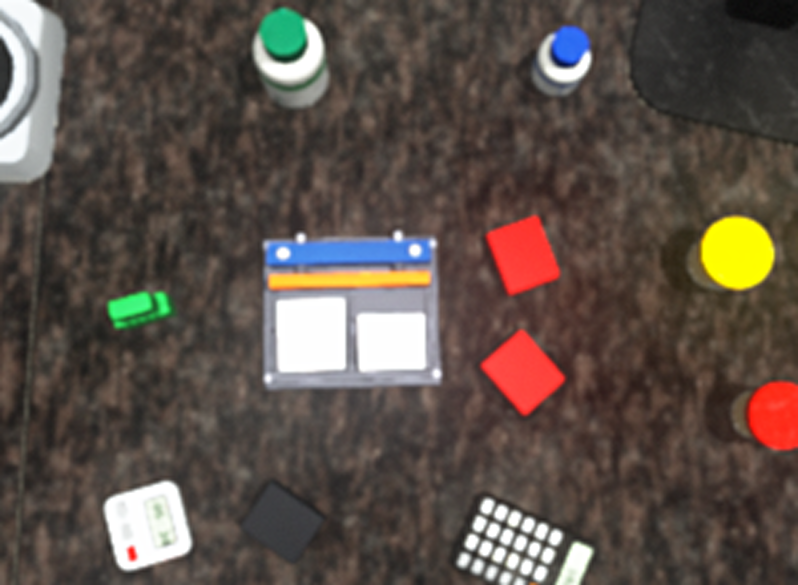

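View pics/side0.png

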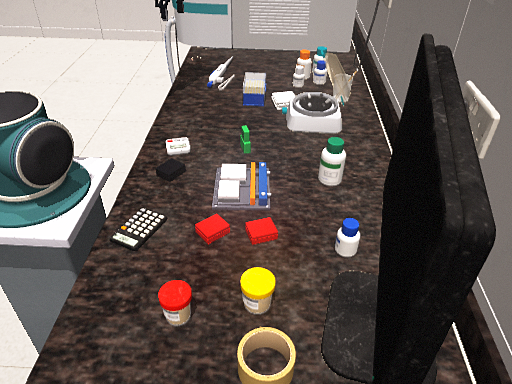

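The top crop shows the long tile in the left lane at top px (216,206) and the short tile in the right lane at (247,209). The look-alikes are red at (297,175) and (297,220), and black at (206,275). The spacer is at (153,196), the only green block. The target is the white tile on the jig with the wider gap, at (247,209). Next I'll measure the poses.

```bash
cat >> h.py <<'E'
def ray(s,px,z):
    px=np.asarray(px,float).reshape(-1,2);T=np.array(s['world_from_camera'])
    d=np.c_[(px[:,0]-s['cx'])/s['fx'],-(px[:,1]-s['cy'])/s['fy'],-np.ones(len(px))]@T[:3,:3].T
    o=T[:3,3];return o+d*((z-o[2])/d[:,2])[:,None]
def rect(s,mask,z):
    """metric min-area rectangle of the mask's biggest blob laid on height z: centre, size, yaw of long side (deg)"""
    n,l,st,_=cv2.connectedComponentsWithStats(mask.astype(np.uint8));i=1+st[1:,4].argmax()
    m=(l==i).astype(np.uint8);m=cv2.resize(m*255,None,fx=4,fy=4,interpolation=cv2.INTER_LINEAR)>127
    c=max(cv2.findContours(m.astype(np.uint8),0,cv2.CHAIN_APPROX_NONE)[0],key=len)[:,0]
    p=ray(s,(c+.5)/4-.5,z)[:,:2];b=cv2.boxPoints(cv2.minAreaRect((p*1000).astype(np.float32)))
    e=[b[1]-b[0],b[2]-b[1]];L=[np.hypot(*x) for x in e];k=int(L[1]>L[0]);a=np.degrees(np.arctan2(e[k][1],e[k][0]))%180
    return np.round(b.mean(0),1),np.round(sorted(L),1),round(float(a),1)
def masks(s):
    h=cv2.cvtColor(s['img'],cv2.COLOR_BGR2HSV).astype(int);H,S,V=h[...,0],h[...,1],h[...,2]
    return dict(green=(H>50)&(H<75)&(S>120)&(V>70),orange=(H>9)&(H<21)&(S>140)&(V>120),blue=(H>100)&(H<125)&(S>120)&(V>90),white=(S<50)&(V>185))
E
python3 - <<'E'
from h import *
s=snap("top");m=masks(s);P=cloud(s)
def win(k,u0,u1,v0,v1):
    q=np.zeros_like(m[k]);q[v0:v1,u0:u1]=m[k][v0:v1,u0:u1];return q
print('bar',rect(s,win('orange',195,270,175,195),.034))
print('block',rect(s,win('blue',195,270,165,185),.034))
print('short',rect(s,win('white',232.5.__int__(),265,190,225),.034))
print('long',rect(s,win('white',195,231,190,225),.034))
g=win('green',130,175,180,215)
hi=g&(P[...,2]>.055);print(hi.sum(),g.sum())
print('tab',rect(s,hi,.067),'all',rect(s,g,.034))
v=s['img'][...,1].astype(int)[185:208,136:170]*(g[185:208,136:170]);print('\n'.join(' '.join('%3d'%x for x in r_) for r_ in v))
z=(P[...,2]*1000)[185:208,136:170]*(g[185:208,136:170]);print('\n'.join(' '.join('%3.0f'%x for x in r_) for r_ in z))
E
```

```text
bar (array([540.9,  44.9], dtype=float32), array([ 11.6, 146.9], dtype=float32), 91.6)
block (array([568.8,  47. ], dtype=float32), array([ 22.6, 150. ], dtype=float32), 93.1)
short (array([486.5,   4.9], dtype=float32), array([59.6, 64.2], dtype=float32), 91.8)
long (array([494. ,  78.5], dtype=float32), array([61.9, 69.3], dtype=float32), 1.9)
122 265
tab (array([512. , 232.9], dtype=float32), array([19.2, 39.2], dtype=float32), 107.8) all (array([512.9, 232.9], dtype=float32), array([31.4, 59.4], dtype=float32), 108.6)
  0   0   0   0   0   0   0   0   0   0   0   0   0   0   0   0   0   0   0   0   0   0   0   0   0   0   0   0   0   0   0   0   0   0
  0   0   0   0   0   0   0   0   0   0   0   0   0   0   0   0   0   0   0   0   0   0   0   0   0   0   0   0   0   0   0   0   0   0
  0   0   0   0   0   0   0   0   0   0   0   0   0   0   0   0   0   0   0   0   0   0   0   0   0   0   0   0   0   0   0   0   0   0
  0   0   0   0   0   0   0   0   0   0   0   0   0   0   0   0   0   0   0   0   0   0   0   0   0   0   0   0   0   0   0   0   0   0
  0   0   0   0   0   0   0 
[... 4983 characters left out ...]
   0   0   0  -0  -0
  0  -0   0   0   0   0  -0   2   0   2   2   3   0   0   0   0  -0  -0   0   0  -0   0   0  -0   0   0   0   0   0   0   0  -0   0   0
  0   0   0  -0   0   0   0   0   0   0  -0  -0   0   0   0  -0  -0   0  -0  -0   0   0   0   0  -0  -0  -0   0   0   0   0   0   0  -0
  0   0  -0   0   0   0   0   0   0  -0   0  -0   0  -0   0   0   0   0  -0   0   0   0   0   0   0   0  -0   0   0   0  -0  -0  -0   0
 -0   0   0  -0   0   0  -0   0   0  -0   0   0  -0   0  -0  -0  -0   0  -0   0  -0  -0   0   0  -0   0   0  -0   0   0  -0   0   0   0
  0   0   0   0   0   0   0   0   0   0   0   0  -0   0  -0   0  -0   0  -0  -0   0   0  -0  -0   0   0   0  -0   0   0  -0   0   0   0
```

Run:
```python
from h import *
s=snap("top");m=masks(s);P=cloud(s);g=s['img'].min(2).astype(int)
G=s['img'][...,1].astype(int)
q=(m['green'])&(G>180)&(P[...,2]>.058);q[:, :135]=0;q[:,157:]=0;q[:185]=0;q[210:]=0
print('tab',q.sum(),rect(s,q,.067))
c=ray(s,[[141,188]],.067);print(c)
# tab corners by subpixel 50% profile along columns
for u in (142,145,148,151,154):
    print(u,G[186:202,u])
print('tile cols row 208',g[208,200:268]); 
for u in (208,216,224,242,247,252): print(u,g[176:226,u].tolist())
print([np.round(ray(s,[[u,v]],.034)[0]*1000,1).tolist() for u,v in ((247,187),(247,200),(247,220))])
```

```text
tab 109 (array([511.9, 233.1], dtype=float32), array([17.9, 37.6], dtype=float32), 107.8)
[[0.52631845 0.25116188 0.067     ]]
142 [ 71  72  71  70  68  58 106 212 249 249 249 250 243 196 132 100]
145 [ 43  48  53  58  59  97 192 243 245 245 245 247 244 186 136 205]
148 [ 62  63  57  47  84 188 242 246 245 245 248 247 200 104 118 136]
151 [ 43  45  50  70 151 236 247 246 246 248 250 214 121 119 145 122]
154 [ 61  67  73 125 222 251 250 249 250 252 225 131 108 147 135  89]
tile cols row 208 [155 145 136 148 225 255 255 254 254 254 254 254 254 254 254 254 254 254
 254 254 254 254 254 254 254 254 254 255 255 248 146 126 134 131 208 255
 255 254 254 254 254 254 254 254 254 254 254 254 254 254 254 254 254 254
 254 254 254 255 255 243 170 166 167 161 136  89  67  71]
208 [190, 106, 68, 65, 94, 131, 147, 101, 60, 58, 57, 49, 74, 133, 153, 157, 200, 254, 255, 254, 254, 254, 254, 254, 254, 254, 254, 254, 254, 254, 254, 254, 254, 254, 254, 254, 254, 254, 254, 254, 254, 255, 255, 243, 169, 162, 167, 154, 146, 128]
216 [78, 78, 71, 75, 106, 131, 126, 80, 60, 60, 65, 57, 80, 130, 156, 177, 238, 2
[... 505 characters left out ...]
 161, 187, 253, 255, 255, 254, 254, 254, 254, 254, 254, 254, 254, 254, 254, 254, 254, 254, 254, 254, 255, 255, 249, 201, 171, 171, 164, 161, 143, 112]
247 [81, 80, 72, 79, 90, 104, 79, 62, 61, 64, 58, 73, 123, 151, 162, 166, 167, 168, 166, 167, 163, 190, 253, 255, 255, 254, 254, 254, 254, 254, 254, 254, 254, 254, 254, 254, 254, 254, 254, 254, 255, 255, 245, 178, 164, 168, 158, 160, 143, 106]
252 [77, 76, 75, 104, 131, 136, 96, 63, 62, 63, 59, 86, 139, 160, 165, 164, 166, 166, 169, 166, 161, 196, 253, 255, 254, 254, 254, 254, 254, 254, 254, 254, 254, 254, 254, 254, 254, 254, 254, 254, 255, 255, 243, 166, 160, 177, 184, 174, 133, 80]
[[539.5, 6.3, 34.0], [508.0, 5.5, 34.0], [459.9, 4.1, 34.0]]
```

Request:
move_arm(steps=[1,-32.6,-22.6,5.9,0,1,-32.6,-22.6,5.9,0,1,-32.6,-22.6,5.9,0,1,-32.6,-22.6,5.9,0,1,-32.6,-22.6,5.9,0,1,-32.6,-22.6,5.9,0,1,-32.6,-22.6,5.9,0,1,-32.6,-22.6,5.9,0,1,-32.6,-22.6,5.9,0,1,-32.6,-22.6,5.9,0,1,-32.6,-22.6,5.9,0,1,-32.6,-22.6,5.9,0,1,0,0,0,8.5,1,0,0,0,8.5,1,0,0,0,8.5,1,0,0,0,8.5,1,0,0,0,8.5,1,0,0,0,8.3,1,0,0,0,0,1,0,0,0,0], newtons=40)

```text
t: 3.4
ee_pos: [0.5116, 0.2331, 0.1606]
ee_rot: [0.0, 0.587, 0.809, 0.0]
ft_force: [-0.2, 0.0, 0.7]
opening: 0.0855
finger_force: 0.0
```

```bash
cat >> h.py <<'E'
def go(x,y,z,yaw):
    """shift (mm, tool axes now) and turn (deg) to TCP x,y,z (mm) with tool y at world yaw (deg, mod 180)"""
    from scipy.spatial.transform import Rotation as R
    st=r.get_state();w=st['ee_rot'];M=R.from_quat([w[1],w[2],w[3],w[0]]).as_matrix()
    d=M.T@(np.array([x,y,z])-1000*st['ee_pos']);a=np.degrees(np.arctan2(M[1,1],M[0,1]))
    print('t',round(st['t'],2),'tcp',np.round(1000*st['ee_pos'],1),'tool y at',round(a,1),'down',np.round(M[:,2],3),'j',np.round(st['joint_positions'],2),'op',round(st['opening'],4),'F',np.round(st['ft_force'],1),'grip',st['finger_force'])
    print('shift',np.round(d,1),'turn',round(-((yaw-a+90)%180-90),1))
E
python3 -c "
from h import *
go(512,233,37,17.8)"
```

```text
t 3.4 tcp [511.6 233.1 160.6] tool y at 18.0 down [ 0.  0. -1.] j [ 0.38 -0.1   1.78  0.    1.47  0.07] op 0.0855 F [-0.2  0.   0.7] grip 0.0
shift [ -0.2   0.3 123.6] turn 0.2
```

```bash
python3 -c "
from h import *
s=snap('side');cv2.imwrite('pics/c1.png',cv2.resize(s['img'][70:220,190:310],None,fx=4,fy=4,interpolation=cv2.INTER_CUBIC))"
```

```text
(no output)
```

View pics/c1.png

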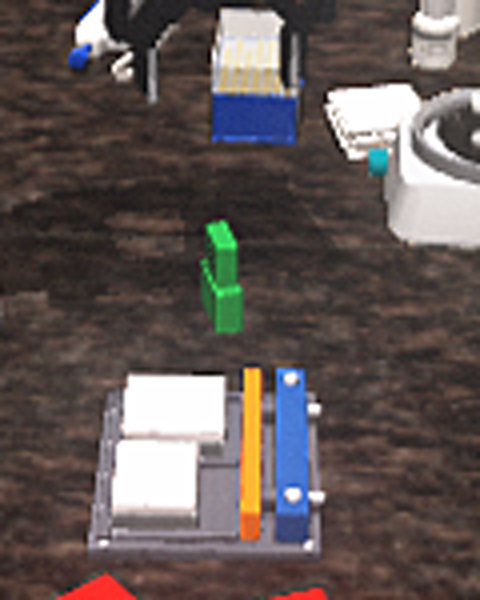

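The crop shows the green spacer upright at side px (246,140) between the open fingers. The short tile with the wide gap is in the near (right) lane at (229,190). I'll descend and grip.

Request:
move_arm(steps=[1,0,0,35,0,1,0,0,35,0,1,0,0,30,0,1,0,0,15,0,1,0,0,8,0,1,0,0,0,0,0,0,0,0,0,0,0,0,0,0,0,0,0,0,0,0,0,0,0,0,0,0,0,0,0,0,0,0,0,0,0,0,0,0,0,0,0,0,0,0,0,0,0,0,0,0,0,0,0,0], newtons=40)

```text
t: 5.05
ee_pos: [0.5118, 0.2331, 0.0378]
ee_rot: [0.0, 0.589, 0.808, 0.0]
ft_force: [-1.5, -0.7, 4.9]
opening: 0.0153
finger_force: 43.5
```

Request:
move_arm(steps=[0,0,0,-25,0,0,0,0,-30,0,0,0,0,-22,0,0,0,0,0,8.15,0,0,0,0,8.15,0,-28.3,1,0,0,0,-28.3,1,0,0,0,-28.3,1,0,0,0,-28.3,1,0,0,0,-28.3,1,0,0,0,-28.3,1,0,0,0,-28.3,1,0,0,0,-28.3,1,0,0,0,0,0,0,0,0,0,0,0,0])

```text
t: 6.55
ee_pos: [0.5254, 0.0067, 0.1142]
ee_rot: [-0.0, 0.698, 0.716, -0.0]
ft_force: [-0.5, -0.2, -0.7]
opening: 0.0152
finger_force: 42.5
```

```bash
python3 -c "
from h import *
go(527,7,115,1.7)
s=snap('side');cv2.imwrite('pics/c2.png',cv2.resize(s['img'][100:220,190:310],None,fx=5,fy=5,interpolation=cv2.INTER_CUBIC))
m=masks(s);print(rect(s,m['orange'],.034))
np.save('c2.npy',s['img'])
"
```

```text
t 6.55 tcp [525.4   6.7 114.2] tool y at 1.4 down [-0.  0. -1.] j [-0.04 -0.16  1.9   0.    1.4  -0.06] op 0.0152 F [-0.5 -0.2 -0.7] grip 42.52219498157501
shift [ 0.3  1.6 -0.8] turn -0.3
(array([ 599.8, -460.6], dtype=float32), array([34.4, 90.8], dtype=float32), 8.1)
```

View pics/c2.png

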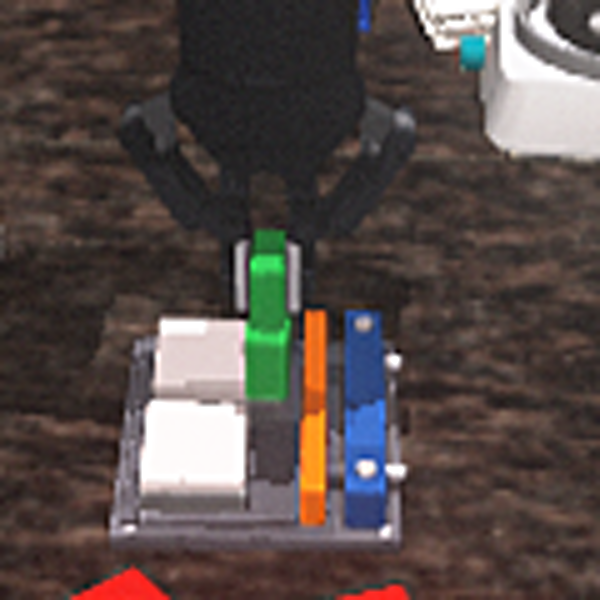

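The side view shows the spacer held upright at px (244,168). The gap runs from the tile's rear edge at col ~239 to the bar at col ~250. I'll compare the edges in world x.

```bash
cat > m.py <<'E'
from h import *
def edge(a,i0,lev):  # subpixel crossing near i0
    for k in range(6):
        for i in (i0+k,i0-k-1):
            if (a[i]-lev)*(a[i+1]-lev)<0: return i+(lev-a[i])/(a[i+1]-a[i])
def rayY(s,u,v,y):
    T=np.array(s['world_from_camera']);d=T[:3,:3]@np.array([(u-s['cx'])/s['fx'],-(v-s['cy'])/s['fy'],-1]);o=T[:3,3]
    return (o+d*(y-o[1])/d[1])*1000
def measure(s,rows_sp,ysp=-.018):
    I=s['img'].astype(float)
    for v in rows_sp:
        a=I[v,:,1]-I[v,:,2];w=[i for i in range(225,265) if a[i]>60]
        if not w: continue
        l,rr=edge(a,w[0]-1,60),edge(a,w[-1],60);print('spacer',v,round(l,2),round(rr,2),np.round(rayY(s,l,v,ysp),1),np.round(rayY(s,rr,v,ysp),1)[0])
    for v in (186,188,190,192,194):
        a=I[v,:,2]-I[v,:,0];w=[i for i in range(245,260) if a[i]>100]
        b=I[v].min(1);q=[i for i in range(225,245) if b[i]>205]
        if w and q:
            l,e=edge(a,w[0]-1,90),edge(b,q[-1],190)
            print('gap',v,round(e,2),round(l,2),np.round(ray(s,[[e,v],[l,v]],.034)*1000,1)[:,:2].tolist())
E
python3 -c "
from m import *
s=snap('side');measure(s,range(166,178,2))"
```

```text
spacer 166 238.58 247.58 [518.4 -18.  112.8] 538.7
spacer 168 238.61 247.25 [518.4 -18.  107.2] 538.0Traceback (most recent call last):
  File "<string>", line 3, in <module>
    s=snap('side');measure(s,range(166,178,2))
                   ~~~~~~~^^^^^^^^^^^^^^^^^^^^
  File "m.py", line 14, in measure
    l,rr=edge(a,w[0]-1,60),edge(a,w[-1],60);print('spacer',v,round(l,2),round(rr,2),np.round(rayY(s,l,v,ysp),1),np.round(rayY(s,rr,v,ysp),1)[0])
                                                                        ~~~~~^^^^^^
TypeError: type NoneType doesn't define __round__ method
```

```bash
sed -i 's/lev)<0: return/lev)<=0: return/; s/range(6)/range(9)/' m.py
python3 -c "
from m import *
s=snap('side')
try: measure(s,(166,168))
except Exception as e: print(e)
measure(s,())
print((s['img'][174,232:256]).tolist())"
```

```text
spacer 166 238.58 247.59 [518.4 -18.  112.8] 538.7
spacer 168 238.69 247.04 [518.6 -18.  107.2] 537.5
gap 186 238.43 249.52 [[515.0, 9.6], [541.7, 11.6]]
gap 188 238.39 249.51 [[515.5, 1.8], [542.2, 3.8]]
gap 190 238.38 249.52 [[516.2, -5.9], [542.8, -3.9]]
gap 192 238.4 249.49 [[516.9, -13.5], [543.2, -11.6]]
gap 194 238.36 249.54 [[517.4, -21.1], [543.8, -19.1]]
gap 186 238.43 249.52 [[515.0, 9.6], [541.7, 11.6]]
gap 188 238.39 249.51 [[515.5, 1.8], [542.2, 3.8]]
gap 190 238.38 249.52 [[516.2, -5.9], [542.8, -3.9]]
gap 192 238.4 249.49 [[516.9, -13.5], [543.2, -11.6]]
gap 194 238.36 249.54 [[517.4, -21.1], [543.8, -19.1]]
[[211, 212, 230], [214, 214, 232], [216, 217, 234], [216, 217, 233], [214, 215, 234], [218, 217, 238], [236, 224, 255], [77, 143, 71], [53, 132, 38], [62, 137, 52], [62, 131, 49], [66, 135, 52], [66, 138, 54], [61, 132, 50], [64, 142, 52], [49, 107, 42], [87, 77, 89], [94, 80, 80], [48, 53, 82], [25, 109, 251], [31, 108, 236], [36, 111, 235], [25, 115, 255], [55, 65, 104]]
```

Run:
```python
from m import *
def fit(p): 
    p=np.array(p);b=np.polyfit(p[:,1],p[:,0],1);res=p[:,0]-np.polyval(b,p[:,1]);k=abs(res)<2
    b=np.polyfit(p[k,1],p[k,0],1);return round(-np.degrees(np.arctan(b[0])),2),'x at y=7:',round(np.polyval(b,7),1),k.sum()
s=snap('side');I=s['img'].astype(float);f=[];bk=[];bl=[]
for v in range(163,204):
    a=I[v,:,2]-I[v,:,0];w=[i for i in range(246,260) if a[i]>60]
    if len(w)<3: continue
    L=a[w].max()/2
    l,e=edge(a,w[0]-1,L),edge(a,w[-1],L)
    if l and e: f.append(ray(s,[[l,v]],.034)[0,:2]*1000);bk.append(ray(s,[[e,v]],.034)[0,:2]*1000)
print('side bar front',fit(f),'back',fit(bk))
d=np.load('top0.npz');I=d['img'].astype(float);s=snap('top');f=[];bk=[];t1=[];t2=[]
for u in range(203,262):
    a=I[:,u,2]-I[:,u,0];w=[i for i in range(176,194) if a[i]>60]
    if len(w)<2: continue
    L=a[w].max()/2;e=edge(a,w[-1],L);l=edge(a,w[0]-1,L)
    if e and l: f.append(ray(s,[[u,e]],.034)[0,:2]*1000);bk.append(ray(s,[[u,l]],.034)[0,:2]*1000)
for u in range(237,257):
    b=I[:,u].min(1);q=[i for i in range(190,225) if b[i]>230]
    t1.append(ray(s,[[u,edge(b,q[0]-1,210)]],.034)[0,:2]*1000);t2.append(ray(s,[[u,edge(b,q[-1],210)]],.034)[0,:2]*1000)
print('top bar front',fit(f),'back',fit(bk),'tile rear',fit(t1),'front',fit(t2))
```

```text
side bar front (np.float64(2.51), 'x at y=7:', np.float64(543.0), np.int64(41)) back (np.float64(3.07), 'x at y=7:', np.float64(554.4), np.int64(41))
top bar front (np.float64(3.06), 'x at y=7:', np.float64(538.9), np.int64(59)) back (np.float64(2.95), 'x at y=7:', np.float64(552.8), np.int64(59)) tile rear (np.float64(1.84), 'x at y=7:', np.float64(514.6), np.int64(20)) front (np.float64(4.61), 'x at y=7:', np.float64(462.8), np.int64(20))
```

Request:
move_arm(steps=[0,0.3,1,0,-1.6,0,0,0,15,0,0,0,0,15,0,0,0,0,6,0,0,0,0,0,0,0,0,0,0,0])

```text
t: 7.4
ee_pos: [0.5265, 0.0073, 0.0784]
ee_rot: [-0.0, 0.688, 0.726, -0.0]
ft_force: [-0.2, 0.4, -0.6]
opening: 0.0153
finger_force: 42.5
```

```bash
python3 -c "
from m import *
go(526.4,7,48,3)
s=snap('side')
measure(s,())
for v in (180,182,184,186,188): 
    a=s['img'][v].astype(float);a=a[:,1]-a[:,2];w=[i for i in range(232,258) if a[i]>50];l,e=edge(a,w[0]-1,40),edge(a,w[-1],40);print(v,l,e,rayY(s,l,v,-.018),rayY(s,e,v,-.018))
cv2.imwrite('pics/c3.png',cv2.resize(s['img'][120:220,200:300],None,fx=6,fy=6,interpolation=cv2.INTER_CUBIC))"
```

```text
t 7.4 tcp [526.5   7.3  78.4] tool y at 3.1 down [-0. -0. -1.] j [-0.03 -0.13  1.93 -0.    1.33 -0.09] op 0.0153 F [-0.2  0.4 -0.6] grip 42.53099083900452
shift [-0.2 -0.1 30.4] turn 0.1
gap 186 238.4 249.96 [[514.9, 9.6], [542.8, 11.7]]
gap 188 238.36 249.5 [[515.5, 1.8], [542.2, 3.8]]
gap 190 238.37 249.49 [[516.2, -5.9], [542.7, -3.9]]
gap 192 238.41 249.48 [[516.9, -13.5], [543.2, -11.6]]
gap 194 238.36 249.53 [[517.4, -21.1], [543.8, -19.1]]
180 239.33830845771143 248.2153846153846 [519.78797918 -18.          73.28734752] [540.36144511 -18.          74.45398184]
182 239.60747663551402 247.68115942028984 [520.37063259 -18.          67.50388585] [539.1522034  -18.          68.57664149]
184 239.57009345794393 247.71604938271605 [520.24086518 -18.          61.63673075] [539.26094221 -18.          62.73099769]
186 239.60176991150442 247.68055555555554 [520.27219647 -18.          55.73513227] [539.20576019 -18.          56.83233299]
188 239.64406779661016 247.71052631578948 [520.32878102 -18.          49.79087318] [539.30395575 -18.          50.89847304]
```

View pics/c3.png

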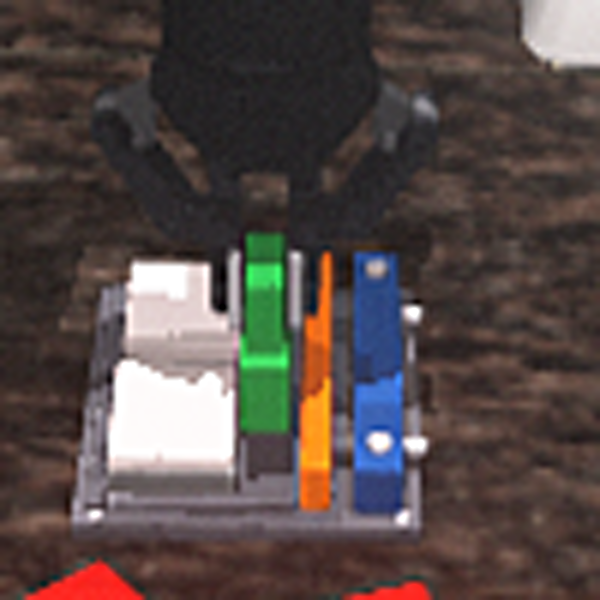

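The spacer is centred in the gap to under 1 mm. Side px: spacer 239.6–247.7, gap 238.4–249.5. I'll lower it.

Request:
move_arm(steps=[0,0,0.4,10,0,0,0,0,10,0,0,0,0,6,0,0,0,0,3,0,0,0,0,1,0,0,0,0,0,0,0,0,0,0,0])

```text
t: 8.15
ee_pos: [0.5271, 0.0073, 0.0488]
ee_rot: [0.0, 0.688, 0.726, 0.0]
ft_force: [-0.1, -0.1, -1.2]
opening: 0.015
finger_force: 42.5
```

Request:
move_arm(steps=[0,0,0,0.7,0,0,0,0,0,0,0,0,0,0,0])

```text
t: 8.45
ee_pos: [0.5269, 0.0073, 0.0479]
ee_rot: [0.0, 0.688, 0.726, 0.0]
ft_force: [-0.5, -0.1, -0.4]
opening: 0.0155
finger_force: 42.5
```

Request:
move_arm(steps=[0,0,0,0.4,0,0.5,0,0,0,0,0.5,0,0,0,0,0.5,0,0,0,0,0.5,0,0,0,0,0.5,0,0,-5,0,0.5,0,0,-15,0,0.5,0,0,-30,0,0.5,0,0,-30,0,0.5,0,0,0,0])

```text
t: 9.45
ee_pos: [0.5287, 0.0072, 0.1331]
ee_rot: [0.003, 0.688, 0.726, 0.002]
ft_force: [-0.0, -0.9, 0.1]
opening: 0.0427
finger_force: 0.0
```

```bash
python3 -c "
from m import *
go(526.4,7,48,3)
s=snap('side')
cv2.imwrite('pics/c4.png',cv2.resize(s['img'][120:220,200:300],None,fx=6,fy=6,interpolation=cv2.INTER_CUBIC))"
```

```text
t 9.45 tcp [528.7   7.2 133.1] tool y at 3.1 down [ 0.007 -0.    -1.   ] j [-0.03 -0.17  1.88 -0.    1.42 -0.09] op 0.0427 F [-0.  -0.9  0.1] grip 0.0
shift [-0.1 -2.9 85. ] turn 0.1
```

View pics/c4.png

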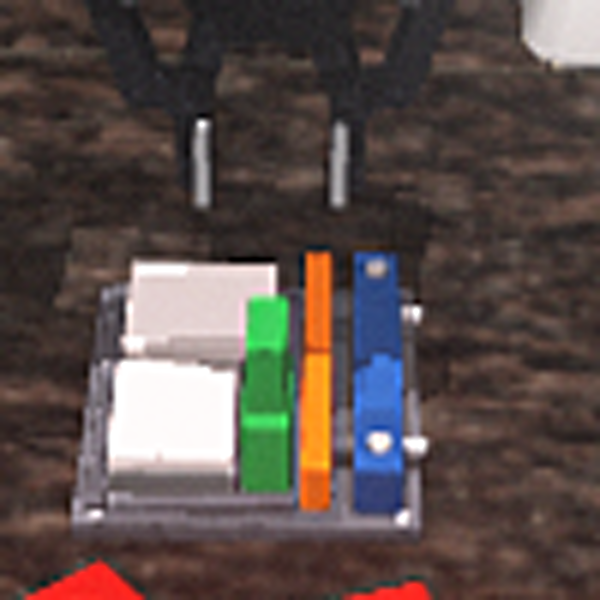

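The spacer stands upright and square between tile and bar (px ~244,185), with small gaps on both sides. Next I'll move to the tile's front with the fingers across the lane.

Request:
move_arm(steps=[0.21,0,-26,0,0,0.21,0,-26,0,0,0.21,0,-26,0,0,0.21,0,-26,0,0,0.21,0,0,0,-8.2,0.21,0,0,0,-8.2,0.21,0,0,0,-8.2,0.21,0,0,0,-8.2,0.21,0,0,0,-8.2,0.21,0,0,0,-8.2,0.21,0,0,0,-8.2,0.21,0,0,0,-8.2,0.21,0,0,0,-8.2,0.21,0,0,0,-8.2,0.21,0,0,0,-8,0.21,0,0,0,0,0.21,0,0,0,0])

```text
t: 11.2
ee_pos: [0.4229, 0.0017, 0.1272]
ee_rot: [-0.0, -0.025, 1.0, 0.0]
ft_force: [0.3, 0.3, 0.5]
opening: 0.0175
finger_force: 0.0
```

Run:
```python
from m import *
go(430,2.5,19,93)
s=snap('top');m=masks(s);I=s['img'].astype(float);b=I.min(2)
for v in (203,206,209,212): 
    q=[i for i in range(233,264) if b[v,i]>230]
    if q:
        e=[edge(b[v],q[0]-1,210),edge(b[v],q[-1],210)];print(v,e,np.round(ray(s,[[x,v] for x in e],.034)*1000,1)[:,:2].tolist())
g=m['green'];g[:,:225]=0;print(rect(s,g&(cloud(s)[...,2]>.06),.077))
```

```text
t 11.2 tcp [422.9   1.7 127.2] tool y at 92.8 down [-0.  0. -1.] j [-0.06 -0.42  2.09 -0.    1.48 -1.68] op 0.0175 F [0.3 0.3 0.5] grip 0.0
shift [ -7.2   0.4 108.2] turn -0.2
203 [np.float64(246.44444444444446), np.float64(259.175)] [[500.7, 6.6], [501.5, -24.1]]
(array([525. ,   8.4], dtype=float32), array([15.6, 34. ], dtype=float32), 91.6)
```

Request:
move_arm(steps=[0.21,0,0.4,35,-0.2,0.21,0,0,35,0,0.21,0,0,25,0,0.21,0,0,13,0,0.21,0,0,0,0,0.21,-7,0,0,0,0.21,-5,0,0,0,0.21,0,0,0,0,0.21,0,0,0,0])

```text
t: 12.15
ee_pos: [0.4354, 0.0028, 0.02]
ee_rot: [0.0, -0.029, 1.0, -0.0]
ft_force: [-0.1, -0.7, 0.4]
opening: 0.0181
finger_force: 0.0
```

Run:
```python
from m import *
go(460,4,19,93)
s=snap('side')
cv2.imwrite('pics/c5.png',cv2.resize(s['img'][120:220,180:300],None,fx=6,fy=6,interpolation=cv2.INTER_CUBIC))
```

```text
t 12.15 tcp [435.4   2.8  20. ] tool y at 93.3 down [ 0.001 -0.    -1.   ] j [-0.05 -0.29  2.17  0.    1.26 -1.68] op 0.0181 F [-0.1 -0.7  0.4] grip 0.0
shift [-24.6  -0.2   1. ] turn 0.3
```

View pics/c5.png

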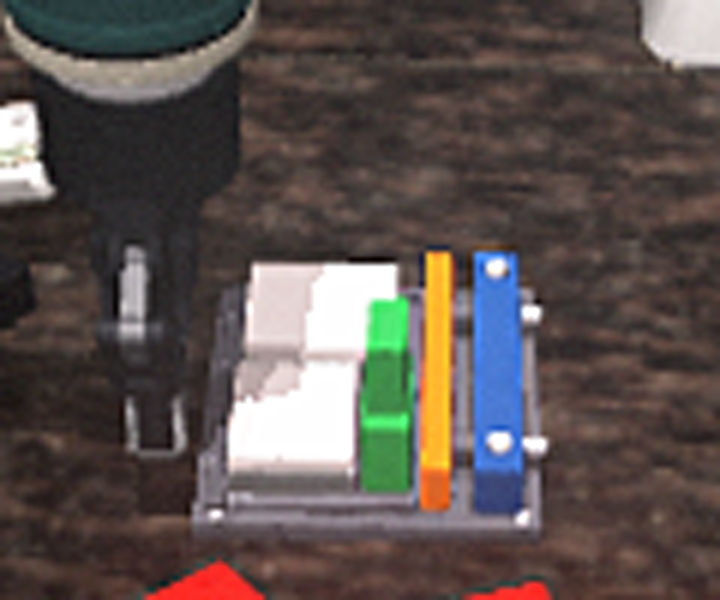

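The fingers sit low in front of the short tile (px ~206,190) with nothing else in the way. I'll approach and push slowly.

Request:
move_arm(steps=[0.21,-5,0,0,0,0.21,-5,0,0,0,0.21,-3,0,0,0,0.21,-2,0,0,0,0.21,-1,0,0,0,0.21,-1,0,0,0,0.21,-1,0,0,0,0.21,-1,0,0,0,0.21,0,0,0,0,0.21,0,0,0,0])

```text
t: 13.2
ee_pos: [0.454, 0.0039, 0.0194]
ee_rot: [0.0, -0.029, 1.0, 0.0]
ft_force: [-0.0, 0.6, -0.1]
opening: 0.018
finger_force: 0.1
```

Request:
move_arm(steps=[0.21,-1,0,0,0,0.21,-1,0,0,0,0.21,-1,0,0,0,0.21,0,0,0,0])

```text
t: 13.6
ee_pos: [0.4571, 0.0041, 0.0194]
ee_rot: [-0.0, -0.029, 1.0, -0.0]
ft_force: [-2.0, 0.2, 1.0]
opening: 0.0177
finger_force: 0.7
```

```bash
cat > p.py <<'E'
from m import *
def bar():
    s=snap('side');I=s['img'].astype(float);o=[]
    for v in range(186,203):
        a=I[v,:,2]-I[v,:,0];w=[i for i in range(246,260) if a[i]>60]
        if len(w)>2:o.append(np.mean([edge(a,w[0]-1,a[w].max()/2),edge(a,w[-1],a[w].max()/2)]))
    g=[]
    for v in (192,194,196,198):
        a=I[v,:,1]-I[v,:,2];w=[i for i in range(230,258) if a[i]>40]
        if w:g.append((w[0]+w[-1])/2)
    b=I[186:192].min(2);t=[edge(x,max(i for i in range(215,246) if x[i]>205),190) for x in b]
    t=[x for x in t if x]
    print('bar col',round(np.median(o),2),'spacer col',g,'tile rear',np.round(np.median(t),2));return s
E
python3 -c "
from p import *
go(464,4,19,93);bar()"
```

```text
t 13.6 tcp [457.1   4.1  19.4] tool y at 93.3 down [-0. -0. -1.] j [-0.05 -0.23  2.13 -0.    1.24 -1.68] op 0.0177 F [-2.   0.2  1. ] grip 0.6685851642396301
shift [-6.9 -0.5  0.4] turn 0.3
bar col 252.12 spacer col [244.5, 244.5, 244.5, 244.5] tile rear 240.04
```

Request:
move_arm(steps=[0.21,-1,0,0,0,0.21,-1,0,0,0,0.21,-1,0,0,0,0.21,0,0,0,0])

```text
t: 14.05
ee_pos: [0.4601, 0.0042, 0.0194]
ee_rot: [0.0, -0.029, 1.0, 0.0]
ft_force: [-0.2, -0.3, 0.0]
opening: 0.0182
finger_force: 0.5
```

```bash
python3 -c "
from p import *
go(464,4,19,93);bar()"
```

```text
t 14.05 tcp [460.1   4.2  19.4] tool y at 93.3 down [ 0.  0. -1.] j [-0.05 -0.22  2.12  0.    1.24 -1.67] op 0.0182 F [-0.2 -0.3  0. ] grip 0.5410514096729457
shift [-3.8 -0.5  0.4] turn 0.3
bar col 252.16 spacer col [245.5, 245.5, 245.5, 245.5] tile rear 241.34
```

Request:
move_arm(steps=[0.21,-1,0,0,0,0.21,-1,0,0,0,0.21,0,0,0,0])

```text
t: 14.4
ee_pos: [0.4617, 0.0044, 0.0194]
ee_rot: [-0.0, -0.029, 1.0, 0.0]
ft_force: [-7.2, 0.6, 2.6]
opening: 0.0179
finger_force: 3.1
```

```bash
python3 -c "
from p import *
go(464,4,19,93);bar()"
```

```text
t 14.4 tcp [461.7   4.4  19.4] tool y at 93.3 down [-0.001  0.    -1.   ] j [-0.05 -0.22  2.12  0.    1.24 -1.67] op 0.0179 F [-7.2  0.6  2.6] grip 3.111357243524253
shift [-2.3 -0.5  0.4] turn 0.3
bar col 253.08 spacer col [246.5, 246.5, 246.5, 246.5] tile rear 241.69
```

Request:
move_arm(steps=[0.21,-1,0,0,0,0.21,-1,0,0,0,0.21,0,0,0,0,0.21,0,0,0,0,0.21,0,0,0,0])

```text
t: 14.95
ee_pos: [0.4633, 0.0045, 0.0193]
ee_rot: [-0.001, -0.029, 1.0, 0.0]
ft_force: [-10.9, 0.4, 7.6]
opening: 0.0179
finger_force: 5.5
```

```bash
python3 -c "
from p import *
go(464,4,19,93);s=bar()
cv2.imwrite('pics/c6.png',cv2.resize(s['img'][120:220,180:300],None,fx=6,fy=6,interpolation=cv2.INTER_CUBIC))"
```

```text
t 14.95 tcp [463.3   4.5  19.3] tool y at 93.3 down [-0.002  0.    -1.   ] j [-0.05 -0.21  2.11  0.    1.24 -1.67] op 0.0179 F [-10.9   0.4   7.6] grip 5.519776548753725
shift [-0.7 -0.6  0.3] turn 0.3
bar col 253.71 spacer col [247.0, 247.0, 246.5, 246.5] tile rear 242.51
```

View pics/c6.png

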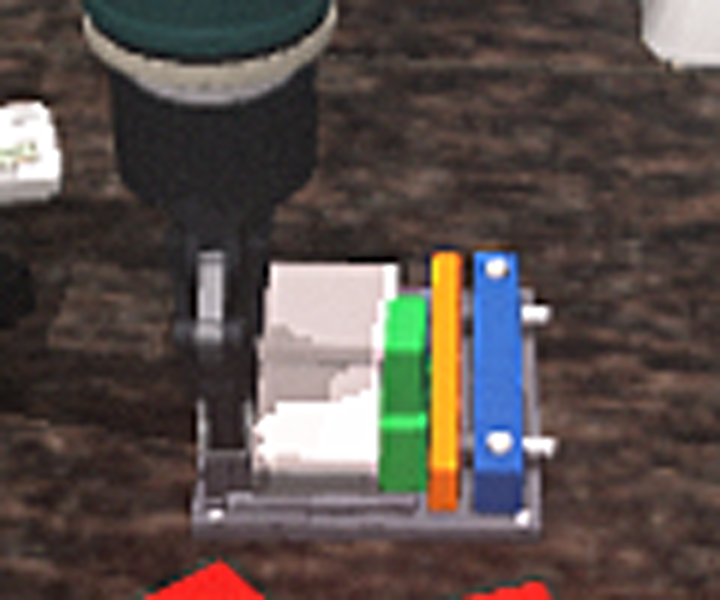

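Tile, spacer and bar are flush (cols 242.5 and 251). The bar is in about 3.8 mm and the push is steady at about 11 N. I'm handing in.

```bash
python3 -c "
from h import *
print(r.close_job())"
```

```text
the job is handed in; nothing more can be done
None
```

The job is handed in, but no verdict came back: the spacer stands upright in the wide gap behind the short tile, and the arm is still pushing that tile flush against it at about 11 N, with the bar in about 3.8 mm by my camera measurement.

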